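# Start the polishing bench: dust collector, direction, power

### The job

Get the bench running to buff the duck, with light presses of a fingertip: first switch on the dust collector (its one rocker), then set the control box's direction rocker, the one beside the speed dial, to reverse, and last switch on the power with the wide rocker at the other end of the row, each time by pressing down the rocker's raised far end until it tips over. Press gently, leave the middle rocker of the three as it is, and do not lift, shove or knock the two machines or anything else on the bench. Near, far, left and right are as seen by someone at the machine's front, the side towards the robot.

Things in the scene. Friction and masses are not known exactly. Their poses are not given: they have to be found in the camera images.
- collector: Desktop dust collector, loose on rubber feet, 2 to 3.4 kg: a white box, 200 mm front to back (x), 240 mm wide (y), level top at 72 mm with a round steel grille 160 mm across on its left. At the right of the top are its one rocker and, 82 mm behind that, a fan dial 14 mm tall. Origin: centre of the underside; x from front to back (roughly away from the robot), y to the left, z up.
- collector_switch_far_end (a point): Point on top of the collector's rocker's far half, 11 mm from its hinge and 4 mm from its far edge; moves with it. x from near to far end, z out of the top. Black rocker 30 mm near to far, 25 mm wide. At the start the far half stands up at 0.44 rad, its edge 12.4 mm above the top; tipped, it lies level 6 mm above it, in a frame 2 mm proud.
- collector_switch (a joint): The collector's rocker; hinge at (-30, -88, 78) mm in the collector's frame. 0 = near end down (as at the start), 0.44 rad = far end down. Bistable: pressed on its raised far end (about 3 N) it tips, passes the middle (0.22) once that edge is pushed down 3 mm, then snaps over and stays; pressed on, the switch gives 4 mm more on a soft seat (2 N/mm).
- control_box: Motor control box, loose on rubber feet, 1.9 to 3.1 kg: a grey wedge 150 mm front to back (x), 220 wide (y), 55 tall in front, 82 behind; its aluminium top plate rises to the back at 0.175 rad. Across it: power rocker at y = 78 mm, selector 26, direction -22, speed dial (34 across, 18 tall) -76. Origin: centre of the underside; x front to back (roughly away from the robot), y left, z up.
- direction_switch_far_end (a point): Point on top of the direction rocker's far half, 11 mm from its hinge and 4 mm from its far edge; moves with it. x from near to far end, z out of the plate. Black rocker 30 mm near to far, 18 mm wide. At the start the far half stands up at 0.44 rad, its edge 12.4 mm above the plate; tipped, it lies level 6 mm above it, in a frame 2 mm proud.
- direction_switch (a joint): Direction rocker, right-hand of the three, an arrow before and behind it; far end down is reverse. 0 = near end down (as at the start), 0.44 rad = far end down. Bistable: pressed on its raised far end (about 3 N) it tips, passes the middle (0.22) once that edge is pushed down 3 mm, then snaps over and stays; pressed on, the switch gives 4 mm more on a soft seat (2 N/mm).
- power_switch_far_end (a point): Point on top of the power rocker's far half, 11 mm from its hinge and 4 mm from its far edge; moves with it. x from near to far end, z out of the plate. Black rocker 30 mm near to far, 25 mm wide. At the start the far half stands up at 0.44 rad, its edge 12.4 mm above the plate; tipped, it lies level 6 mm above it, in a frame 2 mm proud.
- power_switch (a joint): Power rocker, the wide left-hand one of the three; far end down is on. 0 = near end down (as at the start), 0.44 rad = far end down. Bistable: pressed on its raised far end (about 3 N) it tips, passes the middle (0.22) once that edge is pushed down 3 mm, then snaps over and stays; pressed on, the switch gives 4 mm more on a soft seat (2 N/mm).
- selector_switch_far_end (a point): Point on top of the selector's far half, 11 mm from its hinge and 4 mm from its far edge; moves with it. x from near to far end, z out of the plate. Black rocker 30 mm near to far, 18 mm wide. At the start the far half stands up at 0.44 rad, its edge 12.4 mm above the plate; tipped, it lies level 6 mm above it, in a frame 2 mm proud.
- selector_switch (a joint): Hand/foot selector rocker, the middle one of the three; stays at 0. 0 = near end down (as at the start), 0.44 rad = far end down. Bistable: pressed on its raised far end (about 3 N) it tips, passes the middle (0.22) once that edge is pushed down 3 mm, then snaps over and stays; pressed on, the switch gives 4 mm more on a soft seat (2 N/mm).
- duck: Metal duck, dark grey with brass feathers, 0.85 kg, 170 mm long along its x, 72 mm wide, head top at 134 mm, on a small foot plate. It stands between the two machines. Origin: centre of the underside.
- pot: Small round plastic pot of polishing paste, 46 mm across, 34 mm tall, before the control box. Origin: centre of the underside.
- bit_block: Wooden block 40 x 95 x 24 mm (x, y, z) with five small mounted wheels and points standing in it, to 60 mm tall, before the control box. Origin: centre of the underside.
- tin: Round metal tin, 75 mm across, 26 mm tall, before the collector. Origin: centre of the underside.
- polish_bar: Brown bar of polishing compound, 42 x 125 x 28 mm (x, y, z), behind the collector. Origin: centre of the underside.
- brush: Hand brush 170 mm long, lying along its x, behind the control box. Origin: underside.
- glasses: Safety glasses standing open, 135 mm wide (y), about 140 mm deep (x), 46 mm tall, beyond the duck. Origin: centre of the underside.
Mind the look-alikes: they are no part of the job. Of the things that look like the duck, the larger one is meant.

How it is judged:
On the way, in this order (a step that is already met when the one before it is completed fails the run):
1. the dust collector is switched on (far end of its rocker down) (value of joint collector_switch above 0.36 rad), for 0.2 s.
2. the direction rocker is tipped to reverse (far end down) (value of joint direction_switch above 0.36 rad), for 0.2 s.
3. the power rocker is switched on (far end down) (value of joint power_switch above 0.36 rad), for 0.2 s.
At the end, for the whole second after the job is handed in: All three rockers have their far ends down (over 0.36 rad of 0.44), tipped in the order collector, direction, power; the selector is as it was (under 0.1 rad); both machines stand within 20 mm, and the other things within 25 mm, of where they were, upright and at rest (value of joint each of collector_switch, direction_switch, power_switch above 0.36 rad and value of joint selector_switch below 0.1 rad and distance of each of collector, control_box from where it was at the start of the episode below 0.02 m and distance of each of duck, pot, bit_block, tin, polish_bar, brush, glasses from where it was at the start of the episode below 0.025 m and angle between each of collector, control_box's own z axis and vertical below 0.06 rad and angle between duck's own z axis and vertical below 0.15 rad and linear speed of each of collector, control_box, duck below 0.02 m/s); the robot touches nothing.
It fails at once if a switch is tipped out of order: power before direction or collector, or direction before collector ((value of joint direction_switch above 0.24 rad and value of joint collector_switch below 0.2 rad) or (value of joint power_switch above 0.24 rad and value of joint collector_switch below 0.2 rad) or (value of joint power_switch above 0.24 rad and value of joint direction_switch below 0.2 rad)).
It fails at once if the selector rocker is tipped (value of joint selector_switch above 0.22 rad).
It fails at once if a machine is pressed harder than lightly (over 25 N), or by anything but the fingers (over 5 N) (contact force between the fingers and collector above 25 N or contact force between the fingers and control_box above 25 N or contact force between the arm and collector above 5 N or contact force between the arm and control_box above 5 N).
It fails at once if a machine is shoved (over 20 mm), lifted or tipped (distance of any of collector, control_box from where it was at the start of the episode above 0.02 m or height (world z) of any of collector, control_box above 0.008 m or angle between any of collector, control_box's own z axis and vertical above 0.06 rad).
It fails at once if something else on the bench is lifted or moved (over 25 mm) (distance of any of duck, pot, bit_block, tin, polish_bar, brush, glasses from where it was at the start of the episode above 0.025 m or height (world z) of any of duck, pot, bit_block, tin, polish_bar, brush, glasses above 0.012 m).
It also fails if it takes over 58 s, if anything falls off the work surface, if the arm or the gripper's body presses on something with over 40 N, if the wrist force passes 120 N, or if a joint passes its speed limit or range.

### The arm

A 7-joint arm with a two-finger parallel gripper is mounted at the origin on the work surface. World frame = base frame: x ahead of the robot, y to its left, z up, the work surface at z = 0. Lengths are in m, angles in rad, forces in N, time in s.
With the tool pointing down it reaches from about 0.4 to 0.85 m from the base axis. Payload 10.4 kg.
Tool frame: the origin (TCP) lies between the finger pads; the fingertips stand 22 mm ahead of it and the grasp point (between the pads) lies 3 mm ahead of it (r.nose_length is the distance from the TCP to the fingertips, in m); z points along the fingers, y is the line along which they close (so a half turn about z gives the same grasp; the last joint's range is limited). The gripper opens to 87 mm and grips with 3 to 60 N. Pads are 19 mm wide; open, the fingers measure 117 mm over their backs; the gripper's body (75 mm by 190 mm) begins 51 mm behind the grasp point.
Start: joints at [-1.305, 0.332, -0.065, 1.46, 0.022, 1.35, -0.088], TCP at [0.178, 0.599, 0.245] pointing down, gripper open.
Joint ranges: [-2.6, 2.6], [-0.5, 2.12], [-1.47, 1.34], [0.16, 2.42], [-1.27, 4.41], [0.06, 2.06], [-2.6, 2.6]. Speed limits (rad/s): [2.22, 2.22, 2.79, 2.79, 3.14, 3.14, 3.14].

### API

Orientations are given as a unit quaternion [x, y, z, w].
In Python, from bench import readout, cams, r gives the robot as it stands. The module is installed in compiled form; this text tells all that it offers.
- The arm moves only by the tool step_arm, never from a script. Its argument "deltas" is a list that holds one entry, the list of rows, each a list of 7 numbers: the turn, a rotation vector about the tool's x, y, z in rad, then the shift along the tool's x, y, z in m, then the opening in per cent of the stroke, from 0 (shut) to 100 (fully open). A call has 1 to 20 rows; each row is the pose to reach, as a shift and turn from the pose commanded when the call began, along the tool's axes at that moment; what a row does not reach only later rows make up. A row lasts 1/8 s, in which the tool goes at most 62.5 mm and 10.7 degrees, less where a joint would pass 70% of its speed; a pose out of reach is approached as far as the arm can. A call with a gripper value outside its range is refused whole. The fingers move at their own pace and stop on an object; "squeeze" is the grip in N (left out, the last holds). Time passes only in rows, so rows that repeat a pose let the fingers close. It gives the time, the measured TCP pose, the force, the opening and the grip force at its end, in the units of the state.
- readout.read_state(): the state, without advancing time (a new reading comes with each control period).
- cams.camera(name): name is "scene" or "side" or "wrist"; returns a dict with "img" (480x640x3 uint8, red, green, blue), "fx", "fy", "cx", "cy" (pixels), "origin" and "rotation" of the camera in the world; the wrist camera has in their place "T_tool_cam" (4x4, takes a point from camera to tool coordinates, whose origin is the TCP and whose axes are the flange's). Camera axes: x right, y up, looking along -z (the intrinsics and any distortion apply to the point x, -y, -z); pixel columns grow to the right and rows downward; lengths in m; the calibration is good to about 2 mm. A picture is of the moment at which its call begins: read the wrist's pose just before it. There is no depth.
- r.close_job(): hands the job in; it is judged then, once.
The state is a dict: "time": time; "joint_positions": joint angles; "joint_vel": joint speeds; "joint_torque": joint torques, N m; "ee_pos": TCP position; "eef_rot": TCP orientation; "ft_force": force on the tool from outside, world axes, zero at the start; "torque": the same for the moment, N m; "width": finger opening in m; "grip_force": force on a finger pad.
Only numpy, scipy, OpenCV 4.12 (cv2) and the standard library are available. Lean on these libraries where they do the work, as an engineer would, in place of code of your own. Each camera call takes 0.05 s, during which the arm holds its last target. There are 200 camera calls.

## Working session

There is one attempt and no reset: what is moved stays moved. The work goes in short steps, Python scripts to look and compute and a tool call to move; the robot and the scene stay as the last step left them, time stands still between calls to the robot, and variables do not carry over. Pictures are saved under pics/ and viewed, at most 10 in all, crops included, and the job is handed in when it is done.

Besides the shell and the picture viewer there is one more tool, called after "Request:" by a JSON object that holds its "api" and its "payload", one argument or row to a line. step_arm: Moves the arm, as the interface text tells. Its arguments: {"type":"object","properties":{"deltas":{"type":"array"},"squeeze":{"type":"number"}},"required":["deltas"]}

```bash
mkdir -p pics; cat > h.py <<'E'
import numpy as np,cv2
from scipy.spatial.transform import Rotation as R
from bench import readout,cams,r
def snap(n,f):
    s=readout.read_state(); c=cams.camera(n)
    if 'T_tool_cam' in c:
        T=np.eye(4);T[:3,:3]=R.from_quat(s['eef_rot']).as_matrix();T[:3,3]=s['ee_pos']
        T=T@np.array(c['T_tool_cam']);c['origin']=T[:3,3];c['rotation']=T[:3,:3]
    cv2.imwrite(f,c['img'][:,:,::-1]); np.savez(f[:-4],**{k:np.array(v) for k,v in c.items()})
    return c
def ray(c,u,v):
    d=np.array([(u-c['cx'])/c['fx'],-(v-c['cy'])/c['fy'],-1.])
    return np.array(c['origin']),np.array(c['rotation'])@d
def onz(c,u,v,z):
    o,d=ray(c,u,v);return o+d*(z-o[2])/d[2]
def proj(c,p):
    q=np.array(c['rotation']).T@(np.array(p)-c['origin']);return np.array([c['cx']+c['fx']*q[0]/-q[2],c['cy']-c['fy']*q[1]/-q[2]])
E
python3 - <<'E'
from h import *
s=readout.read_state();print({k:np.round(v,3) for k,v in s.items()})
for n in('scene','side','wrist'):
    c=snap(n,f'pics/{n}0.png');print(n,[k for k in c],c['fx'],np.round(c['origin'],3),np.round(c['rotation'],3).tolist())
print(r.nose_length)
E
```

```text
{'time': np.float64(0.0), 'joint_positions': array([-1.305,  0.333, -0.065,  1.461,  0.022,  1.35 , -0.088]), 'joint_vel': array([-0.001, -0.   ,  0.001,  0.001,  0.001,  0.   , -0.002]), 'joint_torque': array([ 1.0000e-03, -6.2326e+01,  2.6000e-02, -3.8988e+01, -6.1000e-02,
        4.0000e-02,  0.0000e+00]), 'ee_pos': array([0.178, 0.599, 0.244]), 'eef_rot': array([ 0.144,  0.99 , -0.001, -0.   ]), 'ft_force': array([0.211, 0.067, 0.381]), 'torque': array([0.017, 0.048, 0.024]), 'grip_force': np.float64(0.0), 'width': np.float64(0.087)}
scene ['img', 'fx', 'fy', 'cx', 'cy', 'origin', 'rotation'] 505.9844460732581 [1.016 0.158 0.914] [0.158, 0.223, 0.797, 0.539]
side ['img', 'fx', 'fy', 'cx', 'cy', 'origin', 'rotation'] 476.4858886764382 [0.4   0.707 0.771] [-0.046, 0.4, 0.912, -0.084]
wrist ['img', 'fx', 'fy', 'cx', 'cy', 'T_tool_cam', 'origin', 'rotation'] 353.1789607582068 [0.098 0.622 0.385] [[0.286, -0.915, -0.283], [0.958, 0.273, 0.086], [-0.002, -0.296, 0.955]]
0.022
```

View pics/scene0.png

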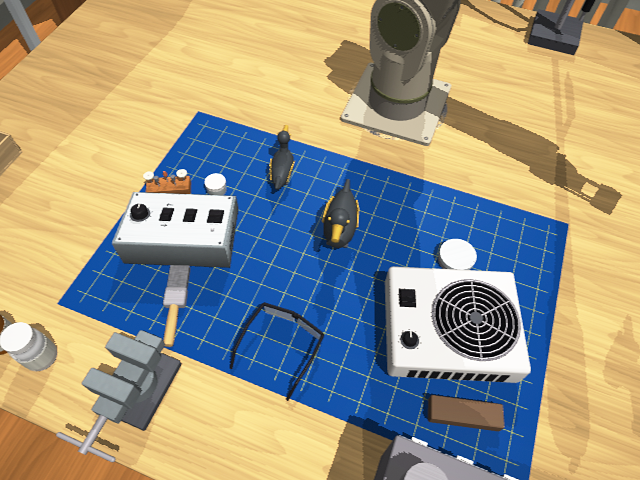

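View pics/side0.png

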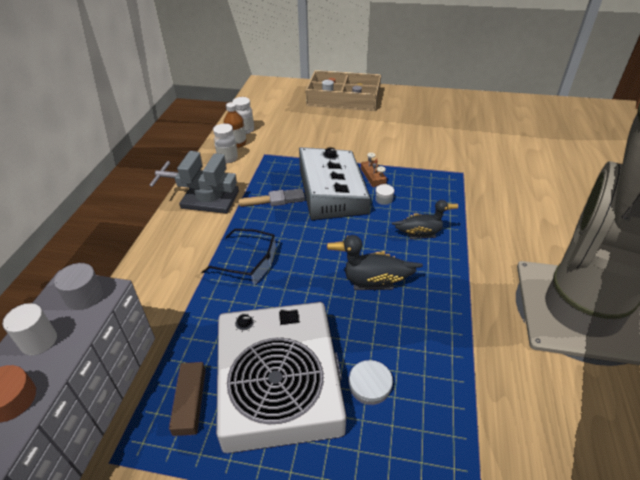

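The scene view shows the collector's rocker at (407,298), with its fan dial at (409,340). On the control box, the dial is at (139,213), direction at (166,215), selector at (190,215) and power at (215,216).

Things that could be mistaken for these:
- **Duck:** the small one at (282,165) is a look-alike; the larger, at (342,215), is meant.
- **Selector (190,215):** it could be taken for direction, but direction is next to the dial.
- **Fan dial (409,340):** it could be taken for the collector's rocker.

```bash
cat >> h.py <<'E'
_s=snap
def snap(n,f):
    c=_s(n,f)
    if n!='wrist': c['rotation']=R.from_quat(c['rotation']).as_matrix()
    return c
def blobs(c,x0,y0,x1,y1,th=60,amin=40):
    g=c['img'][y0:y1,x0:x1].max(2)
    n,l,st,ce=cv2.connectedComponentsWithStats((g<th).astype(np.uint8))
    return [(np.round(ce[i]+[x0,y0],1).tolist(),(st[i,:4]+[x0,y0,0,0]).tolist(),int(st[i,4])) for i in range(1,n) if st[i,4]>=amin]
E
python3 - <<'E'
from h import *
c=snap('scene','pics/s1.png');d=snap('side','pics/d1.png')
print(c['rotation'].round(2).tolist())
for b in blobs(c,390,275,430,360): print('col',b,onz(c,*b[0],.08).round(3))
for b in blobs(c,125,198,232,232): print('box',b,onz(c,*b[0],.075).round(3))
for b in blobs(d,225,305,310,335): print('sidecol',b,onz(d,*b[0],.08).round(3))
for b in blobs(d,318,145,355,198): print('sidebox',b,onz(d,*b[0],.075).round(3))
a=cv2.resize(c['img'][185:275,105:245],None,fx=5,fy=5,interpolation=cv2.INTER_CUBIC)
b=cv2.resize(c['img'][260:350,385:525],None,fx=5,fy=5,interpolation=cv2.INTER_CUBIC)
im=np.vstack([a,b])[:,:,::-1];cv2.imwrite('pics/crop.png',cv2.resize(im,(466,600)))
E
```

```text
[[-0.37, -0.79, 0.49], [0.93, -0.32, 0.18], [0.01, 0.53, 0.85]]
col ([406.8, 297.6], [399, 289, 17, 18], 272) [0.57  0.178 0.08 ]
col ([409.0, 338.9], [401, 332, 17, 15], 174) [0.645 0.204 0.08 ]
box ([138.9, 211.8], [131, 204, 17, 16], 204) [ 0.585 -0.38   0.075]
box ([166.2, 214.1], [160, 208, 14, 13], 141) [ 0.569 -0.326  0.075]
box ([189.6, 215.1], [183, 209, 14, 13], 138) [ 0.554 -0.281  0.075]
box ([215.0, 216.1], [207, 210, 17, 13], 181) [ 0.536 -0.233  0.075]
sidecol ([288.4, 316.7], [280, 311, 19, 13], 216) [0.565 0.183 0.08 ]
sidecol ([243.7, 322.0], [237, 315, 16, 14], 149) [0.642 0.209 0.08 ]
sidebox ([330.0, 153.2], [324, 148, 13, 10], 89) [ 0.585 -0.38   0.075]
sidebox ([333.3, 165.2], [328, 162, 13, 6], 52) [ 0.567 -0.324  0.075]
sidebox ([336.8, 175.8], [331, 173, 13, 6], 51) [ 0.55  -0.279  0.075]
sidebox ([340.7, 187.9], [335, 184, 13, 8], 77) [ 0.533 -0.23   0.075]
```

View pics/crop.png

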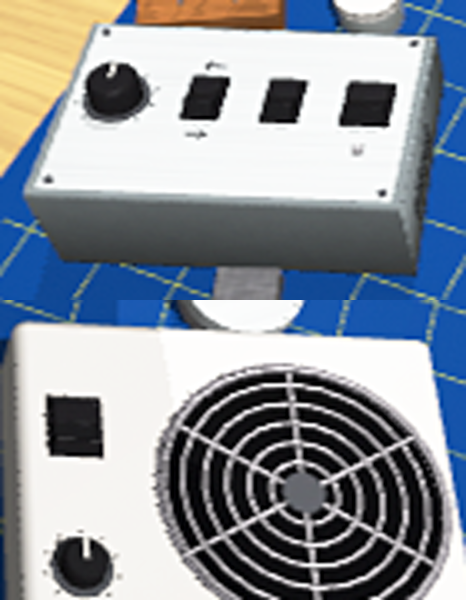

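The crop confirms the choice: the direction rocker has an arrow before and behind it and sits beside the dial. The wide power rocker is at the left end, and the collector's only rocker is in front of its fan dial. Next I move above the collector's rocker with the fingers shut and turned to match the machine's yaw (about 0.34 rad).

Request:
{"api": "step_arm", "payload": {
  "deltas": [
    [[0, 0, -0.05, -0.03, -0.02, 0, 0], [0, 0, -0.1, -0.075, -0.042, 0, 0], [0, 0, -0.16, -0.125, -0.07, 0, 0], [0, 0, -0.22, -0.175, -0.098, 0, 0], [0, 0, -0.28, -0.225, -0.126, 0, 0], [0, 0, -0.34, -0.275, -0.154, 0, 0], [0, 0, -0.4, -0.325, -0.182, 0.01, 0], [0, 0, -0.46, -0.375, -0.21, 0.02, 0], [0, 0, -0.52, -0.425, -0.238, 0.03, 0], [0, 0, -0.58, -0.465, -0.26, 0.035, 0], [0, 0, -0.62, -0.49, -0.275, 0.04, 0], [0, 0, -0.62, -0.5, -0.28, 0.044, 0], [0, 0, -0.62, -0.5, -0.28, 0.044, 0], [0, 0, -0.62, -0.5, -0.28, 0.044, 0]]
  ],
  "squeeze": 5
}}

```text
time: 2.0
ee_pos: [0.5767, 0.1901, 0.2007]
eef_rot: [-0.166, 0.986, 0.0, -0.0]
ft_force: [-0.5, -0.0, 0.1]
width: 0.0005
grip_force: 0.0
```

```bash
python3 - <<'E'
from h import *
s=readout.read_state();print(s['ee_pos'].round(4),s['eef_rot'].round(4),R.from_quat(s['eef_rot']).as_matrix().round(3).tolist(),s['ft_force'].round(2),s['width'])
w=snap('wrist','pics/w1.png')
for p in [(.567,.18,.078),(.643,.206,.08)]: print(proj(w,p).round(0))
E
```

```text
[0.5767 0.1901 0.2007] [-1.657e-01  9.862e-01  4.000e-04 -0.000e+00] [[-0.945, -0.327, -0.0], [-0.327, 0.945, 0.001], [-0.0, 0.001, -1.0]] [-0.55 -0.03  0.1 ] 0.0005238478415280701
[303. 227.]
[304. 321.]
```

View pics/w1.png

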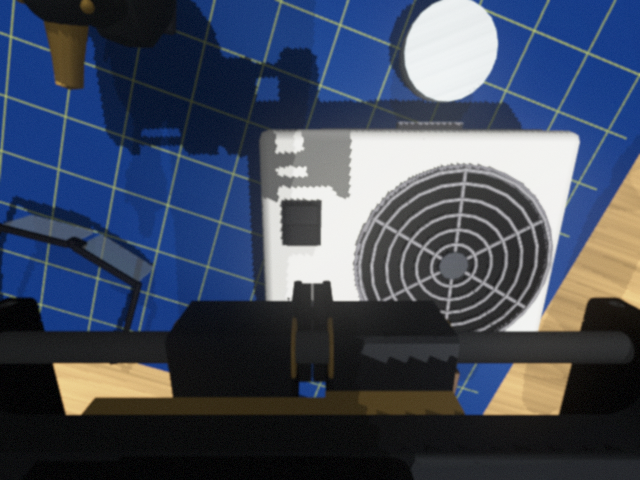

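The wrist view shows the rocker at columns 282–321 and rows 200–246, with its far end lower in the picture. Its edges line up with the image, so the yaw is right.

```bash
cat >> h.py <<'E'
def tool(p):  # world point -> tool coords now
    s=readout.read_state();return R.from_quat(s['eef_rot']).as_matrix().T@(np.array(p)-s['ee_pos'])
def load(f):
    return dict(np.load(f))
E
python3 - <<'E'
from h import *
w=load('pics/w1.npz')
for b in blobs(w,275,190,330,252,70): print(b)
for q in [(301.5,246,.0844),(301.5,200,.075)]:
    p=onz(w,*q);print(p.round(4),tool(p).round(4))
E
```

```text
([295.9, 221.9], [282, 201, 38, 43], 1086)
[0.58   0.1831 0.0844] [-0.0007 -0.0076  0.1164]
[0.548  0.1721 0.075 ] [ 0.0331 -0.0076  0.1258]
```

Request:
{"api": "step_arm", "payload": {
  "deltas": [
    [[0, 0, 0, 0.001, -0.0075, 0.03, 0], [0, 0, 0, 0.001, -0.0075, 0.06, 0], [0, 0, 0, 0.001, -0.0075, 0.08, 0], [0, 0, 0, 0.001, -0.0075, 0.088, 0], [0, 0, 0, 0.001, -0.0075, 0.092, 0], [0, 0, 0, 0.001, -0.0075, 0.094, 0], [0, 0, 0, 0.001, -0.0075, 0.096, 0], [0, 0, 0, 0.001, -0.0075, 0.097, 0]]
  ]
}}

```text
time: 3.05
ee_pos: [0.5797, 0.1814, 0.1043]
eef_rot: [-0.165, 0.986, 0.0, 0.001]
ft_force: [2.0, 0.6, 2.7]
width: 0.0003
grip_force: 1.1
```

Request:
{"api": "step_arm", "payload": {
  "deltas": [
    [[0, 0, 0, 0, 0, 0.001, 0], [0, 0, 0, 0, 0, 0.002, 0], [0, 0, 0, 0, 0, 0.003, 0], [0, 0, 0, 0, 0, 0.004, 0], [0, 0, 0, 0, 0, 0.004, 0]]
  ]
}}

```text
time: 3.68
ee_pos: [0.5789, 0.1808, 0.0995]
eef_rot: [-0.165, 0.986, -0.0, -0.0]
ft_force: [-2.0, -1.4, 2.9]
width: 0.0007
grip_force: 1.3
```

Request:
{"api": "step_arm", "payload": {
  "deltas": [
    [[0, 0, 0, 0, 0, 0.001, 0], [0, 0, 0, 0, 0, 0.0015, 0], [0, 0, 0, 0, 0, 0.0015, 0]]
  ]
}}

```text
time: 4.05
ee_pos: [0.579, 0.1808, 0.0982]
eef_rot: [-0.165, 0.986, 0.0, 0.0]
ft_force: [-2.9, -1.4, 4.7]
width: 0.0007
grip_force: 2.6
```

Request:
{"api": "step_arm", "payload": {
  "deltas": [
    [[0, 0, 0, 0, 0, -0.01, 0], [0, 0, 0, 0, 0, -0.05, 0], [0, 0, 0, 0, 0, -0.1025, 0], [0, 0, 0, 0, 0, -0.1025, 0]]
  ]
}}

```text
time: 4.55
ee_pos: [0.5813, 0.1816, 0.2056]
eef_rot: [-0.165, 0.986, 0.001, 0.004]
ft_force: [0.7, -1.2, -1.3]
width: 0.0001
grip_force: 0.0
```

```bash
python3 - <<'E'
from h import *
w=snap('wrist','pics/w2.png');c=snap('scene','pics/s2.png')
print(readout.read_state()['ee_pos'].round(4))
o=load('pics/w1.npz')
f=lambda c,y0,y1,x0,x1,k:cv2.resize(c['img'][y0:y1,x0:x1],(300,300))[:,:,::-1]
o2=cv2.imread('pics/s1.png')[275:315,390:430,::-1]
im=np.hstack([cv2.resize(x,(260,300),interpolation=cv2.INTER_CUBIC) for x in (o['img'][185:265,265:345],w['img'][185:265,265:345],c['img'][275:315,390:430])])
cv2.imwrite('pics/cmp1.png',np.clip(im[:,:,::-1].astype(int)*2,0,255).astype(np.uint8))
E
```

```text
[0.5792 0.1811 0.2011]
```

View pics/cmp1.png

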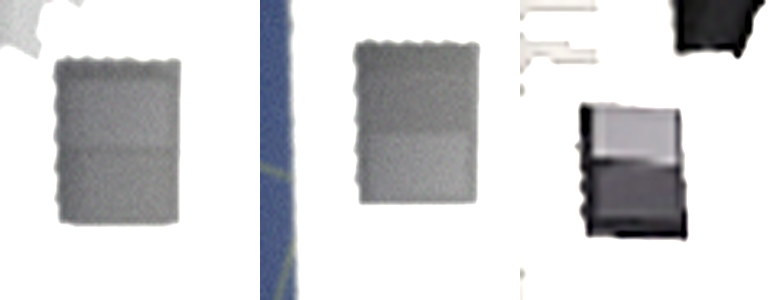

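The shading has swapped: the far half now lies level and the near half stands up. The 4.7 N at tip height 76 mm fits the soft seat, so the collector is on. Next is the direction rocker.

Request:
{"api": "step_arm", "payload": {
  "deltas": [
    [[0, 0, 0, 0.008, -0.024, 0, 0], [0, 0, 0, 0.024, -0.07, 0, 0], [0, 0, 0, 0.041, -0.118, 0, 0], [0, 0, 0, 0.058, -0.166, 0, 0], [0, 0, 0, 0.075, -0.215, 0, 0], [0, 0, 0, 0.092, -0.265, 0, 0], [0, 0, 0, 0.109, -0.315, 0, 0], [0, 0, 0, 0.126, -0.365, 0, 0], [0, 0, 0, 0.143, -0.413, 0, 0], [0, 0, 0, 0.156, -0.45, 0, 0], [0, 0, 0, 0.164, -0.474, 0, 0], [0, 0, 0, 0.164, -0.474, 0, 0], [0, 0, 0, 0.164, -0.474, 0, 0]]
  ]
}}

```text
time: 6.28
ee_pos: [0.5781, -0.3194, 0.1994]
eef_rot: [-0.165, 0.986, 0.001, -0.001]
ft_force: [0.7, 0.7, 0.1]
width: 0.0006
grip_force: 0.0
```

```bash
python3 - <<'E'
from h import *
s=readout.read_state();print(s['ee_pos'].round(4),s['eef_rot'].round(4),s['ft_force'].round(2))
w=snap('wrist','pics/w3.png')
for p in [(.568,-.325,.078),(.552,-.28,.078),(.534,-.231,.078)]: print(proj(w,p).round(0))
for b in blobs(w,200,150,500,300,70): print(b)
E
```

```text
[ 0.5781 -0.3194  0.1994] [-1.652e-01  9.863e-01  7.000e-04 -5.000e-04] [0.66 0.72 0.09]
[309. 229.]
[371. 228.]
[439. 227.]
([232.0, 222.9], [210, 199, 46, 47], 1499)
([298.2, 202.6], [290, 200, 25, 14], 83)
([301.5, 291.8], [294, 282, 16, 18], 239)
([322.2, 292.1], [315, 282, 16, 18], 221)
```

View pics/w3.png

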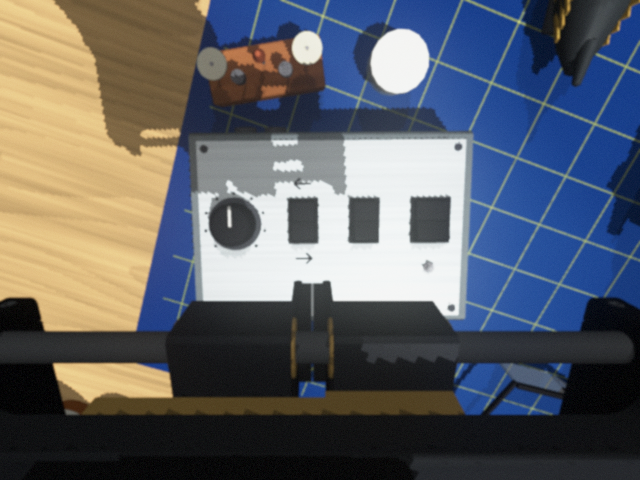

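The wrist view shows, left to right, the dial at (234,222), direction at columns 289–318 and rows 197–244, selector at columns 349–379, and power at columns 411–450.

```bash
python3 - <<'E'
from h import *
w=load('pics/w3.npz')
for q in [(303,135,.055),(303.5,244,.080),(303.5,197,.070),(430.5,242,.080),(430.5,197,.07),(200,135,.055),(468,135,.055)]:
    p=onz(w,*q);print(q,p.round(4),tool(p).round(4))
E
```

```text
(303, 135, 0.055) [ 0.504  -0.3517  0.055 ] [ 0.0809 -0.0067  0.1447]
(303.5, 244, 0.08) [ 0.5802 -0.3252  0.08  ] [ 0.0002 -0.0065  0.1197]
(303.5, 197, 0.07) [ 0.5471 -0.3365  0.07  ] [ 0.0351 -0.0064  0.1297]
(430.5, 242, 0.08) [ 0.5468 -0.2327  0.08  ] [0.0016 0.0918 0.1199]
(430.5, 197, 0.07) [ 0.5153 -0.2436  0.07  ] [0.0349 0.0917 0.1299]
(200, 135, 0.055) [ 0.5299 -0.4272  0.055 ] [ 0.081  -0.0865  0.1446]
(468, 135, 0.055) [ 0.4624 -0.2307  0.055 ] [0.0806 0.1212 0.1449]
```

Request:
{"api": "step_arm", "payload": {
  "deltas": [
    [[0, 0, 0, 0.001, -0.0065, 0.03, 0], [0, 0, 0, 0.001, -0.0065, 0.06, 0], [0, 0, 0, 0.001, -0.0065, 0.08, 0], [0, 0, 0, 0.001, -0.0065, 0.089, 0], [0, 0, 0, 0.001, -0.0065, 0.093, 0], [0, 0, 0, 0.001, -0.0065, 0.096, 0], [0, 0, 0, 0.001, -0.0065, 0.098, 0], [0, 0, 0, 0.001, -0.0065, 0.099, 0]]
  ]
}}

```text
time: 7.32
ee_pos: [0.5801, -0.3272, 0.1025]
eef_rot: [-0.165, 0.986, -0.0, 0.001]
ft_force: [2.6, 1.0, 3.6]
width: 0.0003
grip_force: 1.9
```

Request:
{"api": "step_arm", "payload": {
  "deltas": [
    [[0, 0, 0, 0, 0, 0.001, 0], [0, 0, 0, 0, 0, 0.002, 0], [0, 0, 0, 0, 0, 0.003, 0], [0, 0, 0, 0, 0, 0.004, 0], [0, 0, 0, 0, 0, 0.004, 0]]
  ]
}}

```text
time: 7.95
ee_pos: [0.579, -0.3271, 0.0975]
eef_rot: [-0.165, 0.986, 0.0, -0.0]
ft_force: [-2.1, 0.5, 2.2]
width: 0.0001
grip_force: 1.5
```

Request:
{"api": "step_arm", "payload": {
  "deltas": [
    [[0, 0, 0, 0, 0, 0.001, 0], [0, 0, 0, 0, 0, 0.002, 0], [0, 0, 0, 0, 0, 0.002, 0]]
  ]
}}

```text
time: 8.32
ee_pos: [0.5793, -0.3271, 0.0958]
eef_rot: [-0.165, 0.986, 0.0, 0.0]
ft_force: [-2.8, 2.2, 5.4]
width: 0.0005
grip_force: 3.0
```

Request:
{"api": "step_arm", "payload": {
  "deltas": [
    [[0, 0, 0, 0, 0, -0.01, 0], [0, 0, 0, 0, 0, -0.05, 0], [0, 0, 0, -0.001, 0.0065, -0.105, 0], [0, 0, 0, -0.001, 0.0065, -0.105, 0]]
  ]
}}

```text
time: 8.82
ee_pos: [0.5801, -0.3216, 0.2059]
eef_rot: [-0.165, 0.986, -0.002, 0.004]
ft_force: [0.4, -0.6, -0.6]
width: 0.0005
grip_force: 0.0
```

```bash
python3 - <<'E'
from h import *
w=snap('wrist','pics/w4.png');print(readout.read_state()['ee_pos'].round(4))
o=load('pics/w3.npz')
im=np.vstack([cv2.resize(x['img'][180:265,195:475],(790,240),interpolation=cv2.INTER_CUBIC) for x in (o,w)])
cv2.imwrite('pics/cmp2.png',np.clip(im[:,:,::-1].astype(int)*2,0,255).astype(np.uint8))
E
```

```text
[ 0.5791 -0.3211  0.2029]
```

View pics/cmp2.png

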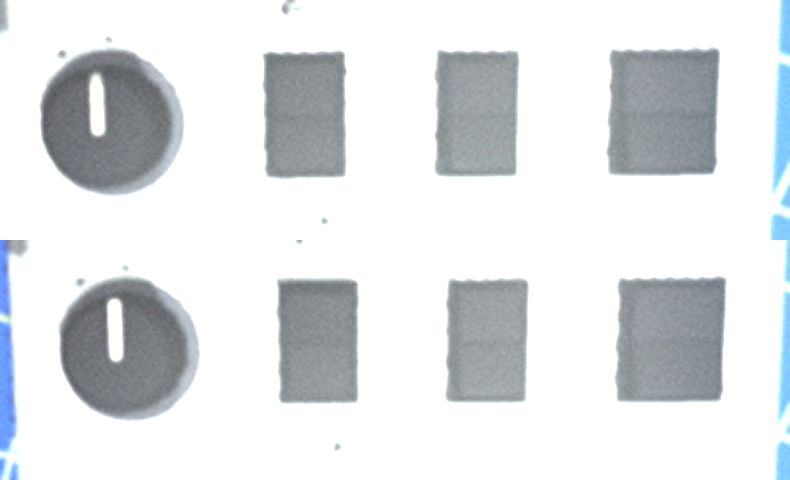

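The wrist view doesn't settle it, so I'll check the scene camera before touching power.

```bash
python3 - <<'E'
from h import *
c=snap('scene','pics/s3.png');d=snap('side','pics/d3.png')
a=cv2.imread('pics/s1.png');b=cv2.imread('pics/s3.png');e=cv2.imread('pics/d1.png');f=cv2.imread('pics/d3.png')
k=lambda x,y0,x0:cv2.resize(x[y0:y0+45,x0:x0+75],(390,290),interpolation=cv2.INTER_CUBIC)
im=np.vstack([np.hstack([k(a,195,155),k(b,195,155)]),np.hstack([k(e,152,305),k(f,152,305)])])
cv2.imwrite('pics/cmp3.png',np.clip(im.astype(int)*2,0,255).astype(np.uint8))
E
```

```text
(no output)
```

View pics/cmp3.png

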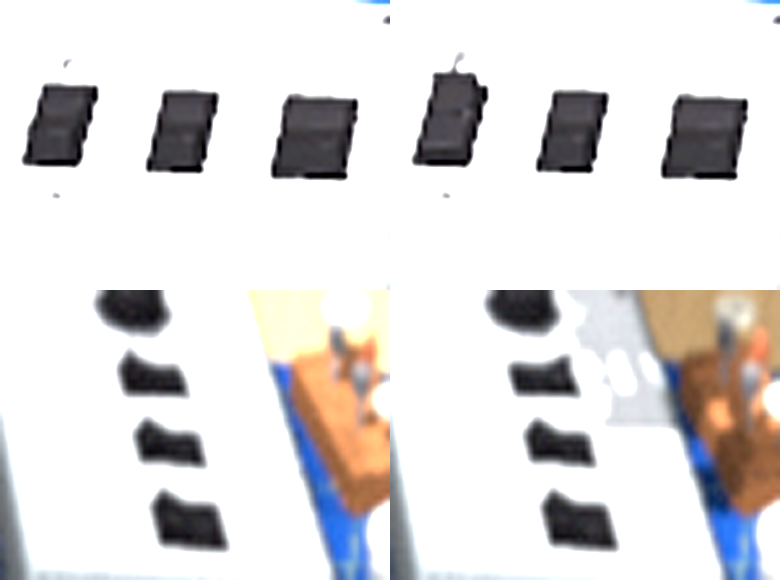

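The direction rocker has tipped: in both views its near end now stands up, and nothing else changed. Next I press power at a shift of (2, 94) mm.

Request:
{"api": "step_arm", "payload": {
  "deltas": [
    [[0, 0, 0, 0.001, 0.03, 0, 0], [0, 0, 0, 0.002, 0.075, 0, 0], [0, 0, 0, 0.002, 0.094, 0, 0], [0, 0, 0, 0.002, 0.094, 0.03, 0], [0, 0, 0, 0.002, 0.094, 0.06, 0], [0, 0, 0, 0.002, 0.094, 0.084, 0], [0, 0, 0, 0.002, 0.094, 0.092, 0], [0, 0, 0, 0.002, 0.094, 0.096, 0], [0, 0, 0, 0.002, 0.094, 0.099, 0], [0, 0, 0, 0.002, 0.094, 0.1, 0]]
  ]
}}

```text
time: 10.22
ee_pos: [0.5462, -0.2325, 0.1011]
eef_rot: [-0.165, 0.986, -0.0, 0.001]
ft_force: [0.4, -0.1, -0.1]
width: 0.0006
grip_force: 0.0
```

Request:
{"api": "step_arm", "payload": {
  "deltas": [
    [[0, 0, 0, 0, 0, 0.001, 0], [0, 0, 0, 0, 0, 0.002, 0], [0, 0, 0, 0, 0, 0.003, 0], [0, 0, 0, 0, 0, 0.004, 0], [0, 0, 0, 0, 0, 0.004, 0]]
  ]
}}

```text
time: 10.85
ee_pos: [0.5459, -0.2325, 0.0968]
eef_rot: [-0.165, 0.986, -0.0, 0.0]
ft_force: [-0.1, -0.0, 3.9]
width: 0.0008
grip_force: 2.1
```

Request:
{"api": "step_arm", "payload": {
  "deltas": [
    [[0, 0, 0, 0, 0, 0.001, 0], [0, 0, 0, 0, 0, 0.001, 0]]
  ]
}}

```text
time: 11.1
ee_pos: [0.546, -0.2324, 0.0959]
eef_rot: [-0.165, 0.986, -0.0, 0.0]
ft_force: [-0.8, 0.3, 6.0]
width: 0.0004
grip_force: 3.0
```

Request:
{"api": "step_arm", "payload": {
  "deltas": [
    [[0, 0, 0, 0, 0, -0.01, 0], [0, 0, 0, 0, 0, -0.05, 0], [0, 0, 0, 0, 0, -0.105, 0], [0, 0, 0, 0, 0, -0.14, 0], [0, 0, 0, 0, 0, -0.14, 0], [0, 0, 0, 0, 0, -0.14, 0]]
  ]
}}

```text
time: 11.85
ee_pos: [0.5451, -0.2322, 0.2348]
eef_rot: [-0.165, 0.986, 0.0, -0.001]
ft_force: [-1.1, -0.0, 0.3]
width: 0.0006
grip_force: 0.0
```

```bash
python3 - <<'E'
from h import *
c=snap('scene','pics/s4.png');d=snap('side','pics/d4.png')
a=cv2.imread('pics/s1.png');b=cv2.imread('pics/s4.png');e=cv2.imread('pics/d4.png')
k=lambda x,y0,x0:cv2.resize(x[y0:y0+45,x0:x0+75],(390,290),interpolation=cv2.INTER_CUBIC)
im=np.vstack([np.hstack([k(a,195,155),k(b,195,155)]),np.hstack([k(e,152,305),k(b,275,380)])])
cv2.imwrite('pics/cmp4.png',np.clip(im.astype(int)*2,0,255).astype(np.uint8))
s=readout.read_state();print(s['ee_pos'].round(3),s['ft_force'].round(2),s['time'])
E
```

```text
[ 0.545 -0.232  0.234] [-0.11 -0.49 -0.46] 11.95
```

View pics/cmp4.png

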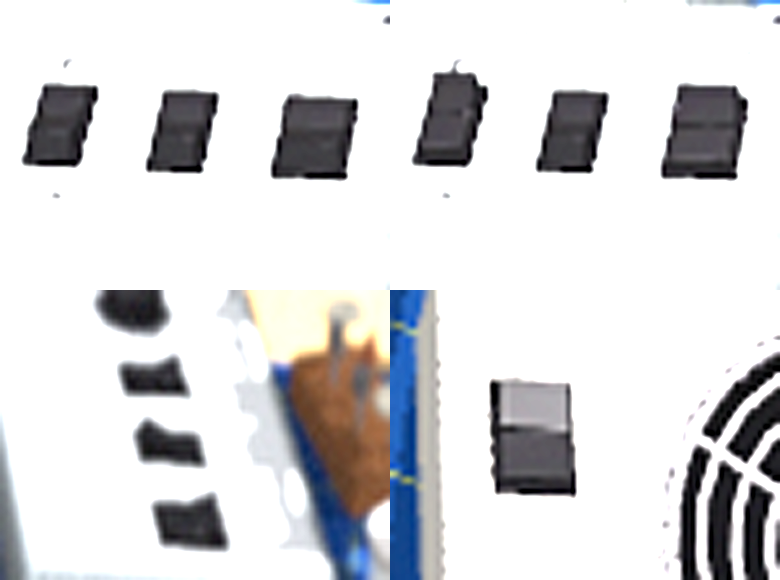

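Direction, power and collector are all tipped, the selector is unchanged, and the machines are in place. Handing in.

```bash
python3 -c "
from bench import r
print(r.close_job())"
```

```text
the job is handed in; nothing more can be done
None
```

I tipped the collector, direction and power rockers in that order with presses of about 6 N or less; the last pictures show all three far ends down, the selector unchanged and the machines in place, and the job is handed in (no verdict came back).

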